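# Clear the throttle lid and hold it open at the marker

### The job

Take the silver and the blue railcar off the lid of the cream throttle box and stand them on the two free tracks of the oak shelf, one on each in either order, upright, set down rather than dropped, so that they make a neat row side by side with the red one, ends level. Then, by its black handle, lift the sprung lid until it is at the same angle as the orange marker arm beside it, and finish while still holding it there. Leave the marker arm, the red railcar, the green canopy, the oak bench and the mug where they are.

Things in the scene. Friction and masses are not known exactly. Their poses are not given: they have to be found in the camera images.
- silver_car_center (a point): model diesel railcar, silver with dark windows, 120 long (its x) x 34 wide (its y) x 44 high, 0.22 kg nominal, does not roll. The point is its centre, half-way up (22 above its underside); starts standing on the lid of the throttle box, lengthwise roughly front to back, to one side of the black handle.
- blue_car_center (a point): model diesel railcar, blue with grey roof with dark windows, 120 long (its x) x 34 wide (its y) x 44 high, 0.22 kg nominal, does not roll. The point is its centre, half-way up (22 above its underside); starts standing on the lid, on the other side of the handle.
- red_car_center (a point): model diesel railcar, red with black roof with dark windows, 120 long (its x) x 34 wide (its y) x 44 high, 0.22 kg nominal, does not roll. The point is its centre, half-way up (22 above its underside); already parked in the middle of track C of the shelf; leave it there.
- silver_car: the silver railcar; origin at the centre of its underside, axes as for its centre point
- blue_car: the blue railcar; origin at the centre of its underside, axes as for its centre point
- throttle: cream plastic throttle box, fixed, 150 deep (x) x 280 wide (y) x 75 high without the lid; origin at the centre of its underside; x points from its front (two black knobs) to its back, z up. The lid, 8 thick, adds to 83 high. The lid is hinged along the back top rim: the hinge line runs along the box's y, at x = +75, z = 75 in the box's frame. The orange marker arm stands off the -y side, at y = -170.
- lid_handle (a point): middle of the lid's handle: a black round bar, 10 in diameter, running along y, 60 between the centres of its two posts (50 free between them), its axis 40 above the lid's top. With the lid shut this point is at x = -70, y = 0, z = 123 in the box's frame, i.e. 145 ahead of and 48 above the hinge line. The point's axes turn with the lid (x is parallel to the lid and points to its hinge, y along the bar).
- lid (a joint): angle of the lid in rad: 0 shut, growing as its front edge is lifted, 1.3 at most. A spring and the lid's weight shut it at once when let go: about 4 N upward at the handle starts it, about 11 N upward holds it at 0.6 rad. A round bar can turn between finger pads, so the tool may stay pointing straight down.
- marker (a joint): angle in rad of the orange marker arm above level, on the same hinge line and with the same sense as the lid: the lid is to be held at this value (between 0.3 and 0.65). Already set; leave it.
- marker_tip (a point): centre of the round orange disc (22 in diameter, 6 thick) at the free end of the marker arm, 130 from the hinge line; the point's x axis runs along the arm to the hinge
- shelf: low oak stock shelf, fixed, a board 160 deep (x) x 230 wide (y) x 25 high with three short tracks along its x, 70 apart; origin at the centre of its underside
- track_a (a point): middle of track A, a free one, on the shelf's top (25 above the table); x along the track. It lies at y = -70 in the shelf's frame.
- track_b (a point): middle of track B, the other free one, at y = 0 in the shelf's frame, on its top; x along the track
- track_c (a point): middle of track C, at y = +70 in the shelf's frame, on its top; the red railcar stands here
- canopy: green metal station canopy on posts, 85 x 210 x 98, beyond the box and shelf; bystander
- bench: oak model platform bench, 40 x 100 x 58; bystander
- mug: blue mug, 80 across, 90 high; bystander

How it is judged (in metres and radians):
On the way, in this order (a step that is already met when the one before it is completed fails the run):
1. with the lid still shut, both railcars stand released on the two free tracks, in row with the red one (((horizontal distance between silver_car_center and track_a below 0.015 m and angle between the x axis of silver_car_center and the x axis of track_a, either way round below 0.12 rad and z of silver_car_center in the frame of track_a between 0.016 and 0.028 m and angle between each of silver_car_center, blue_car_center's own z axis and vertical below 0.12 rad and horizontal distance between blue_car_center and track_b below 0.015 m and angle between the x axis of blue_car_center and the x axis of track_b, either way round below 0.12 rad and z of blue_car_center in the frame of track_b between 0.016 and 0.028 m) or (horizontal distance between silver_car_center and track_b below 0.015 m and angle between the x axis of silver_car_center and the x axis of track_b, either way round below 0.12 rad and z of silver_car_center in the frame of track_b between 0.016 and 0.028 m and angle between each of silver_car_center, blue_car_center's own z axis and vertical below 0.12 rad and horizontal distance between blue_car_center and track_a below 0.015 m and angle between the x axis of blue_car_center and the x axis of track_a, either way round below 0.12 rad and z of blue_car_center in the frame of track_a between 0.016 and 0.028 m)) and contact force between each of silver_car, blue_car and the fingers below 0.1 N and linear speed of each of silver_car, blue_car below 0.03 m/s and value of joint lid below 0.08 rad), for 0.2 s.
2. the lid is held still at the marker's angle by the fingers (angle between the x axis of lid_handle and the x axis of marker_tip, either way round below 0.07 rad and velocity of joint lid between -0.08 and 0.08 rad/s and contact force between the fingers and throttle above 1.5 N and value of joint lid above 0.2 rad), for 0.3 s.
At the end, for the whole second after the job is handed in: The silver and blue railcars stand upright on tracks A and B, one on each, centres within 15 mm of the track's middle, within 0.12 rad of its direction; the fingers hold the lid still within 0.07 rad of the marker arm's angle (all of step 2 and ((horizontal distance between silver_car_center and track_a below 0.015 m and angle between the x axis of silver_car_center and the x axis of track_a, either way round below 0.12 rad and z of silver_car_center in the frame of track_a between 0.016 and 0.028 m and angle between each of silver_car_center, blue_car_center's own z axis and vertical below 0.12 rad and horizontal distance between blue_car_center and track_b below 0.015 m and angle between the x axis of blue_car_center and the x axis of track_b, either way round below 0.12 rad and z of blue_car_center in the frame of track_b between 0.016 and 0.028 m) or (horizontal distance between silver_car_center and track_b below 0.015 m and angle between the x axis of silver_car_center and the x axis of track_b, either way round below 0.12 rad and z of silver_car_center in the frame of track_b between 0.016 and 0.028 m and angle between each of silver_car_center, blue_car_center's own z axis and vertical below 0.12 rad and horizontal distance between blue_car_center and track_a below 0.015 m and angle between the x axis of blue_car_center and the x axis of track_a, either way round below 0.12 rad and z of blue_car_center in the frame of track_a between 0.016 and 0.028 m)) and contact force between each of silver_car, blue_car and the fingers below 0.1 N and linear speed of each of silver_car, blue_car below 0.03 m/s); the arm keeps its last pose, push and grip.
It fails at once if the red railcar is moved out of its place (distance of red_car_center from where it was at the start of the episode above 0.015 m).
It fails at once if the marker arm is moved out of its place (distance of marker_tip from where it was at the start of the episode above 0.015 m).
It fails at once if the canopy, bench or mug is moved out of its place (distance of any of canopy, bench, mug from where it was at the start of the episode above 0.02 m).
It fails at once if a railcar tips over (angle between any of silver_car_center, blue_car_center's own z axis and vertical above 0.7 rad).
It fails at once if a railcar is dropped onto the shelf or the desk ((height (world z) of silver_car_center below 0.062 m and linear speed of silver_car above 0.6 m/s) or (height (world z) of blue_car_center below 0.062 m and linear speed of blue_car above 0.6 m/s)).
It also fails if it takes over 72 s, if anything falls off the work surface, if the arm or the gripper's body presses on something with over 40 N, if the wrist force passes 120 N, or if a joint passes its speed limit or range.

### The arm

A 7-joint arm with a two-finger parallel gripper is mounted at the origin on the work surface. World frame = base frame: x ahead of the robot, y to its left, z up, the work surface at z = 0. Lengths are in mm, angles in rad, forces in N, time in s.
With the tool pointing down it reaches from about 425 to 975 mm from the base axis. Payload 16.7 kg.
Tool frame: the origin (TCP) lies midway between the tips of the shut fingers; the grasp point (between the pads) lies ctrl.tcp_to_grasp behind it (ctrl.tcp_to_grasp is the distance from the TCP to the grasp point, in mm); z points along the fingers, y is the line along which they close (so a half turn about z gives the same grasp; the last joint's range is limited). The gripper opens to 85 mm and grips with 20 to 120 N. Pads are 22 mm wide; open, the fingers measure 114 mm over their backs; the gripper's body (76 mm by 85 mm) begins 54 mm behind the grasp point. The pads swing forward as they close: fully open they stand 13 mm farther back than shut.
Start: joints at [-1.254, 0.426, 0.074, 1.606, -0.034, 1.111, -0.067], TCP at [303.768, 602.743, 201.502] pointing down, gripper open.
Joint ranges: [-2.85, 2.85], [-0.5, 2.14], [-1.23, 1.37], [0.21, 2.46], [-1.02, 4.16], [0.16, 2.05], [-2.73, 2.73]. Speed limits (rad/s): [1.89, 1.89, 2.39, 2.39, 3.01, 3.01, 3.01].

### API

Orientations are given as a unit quaternion [w, x, y, z].
In Python, from plant import ctrl gives the robot as it stands. The module is installed in compiled form; this text tells all that it offers.
- The arm moves only by the tool arm_command, never from a script. Its argument "targets" is a list of rows, each a list of 4 numbers: the shift along the tool's x, y, z in mm, then the turn about the tool's z in degrees. In form: [[tx, ty, tz, yaw], ...]. A call has 1 to 8 rows; each row is the pose to reach, as a shift and turn from the pose commanded when the call began, along the tool's axes at that moment; what a row does not reach only later rows make up. A row lasts 1/8 s, in which the tool goes at most 62.5 mm and 10.7 degrees, less where a joint would pass 70% of its speed; a pose out of reach is approached as far as the arm can. A call with a gripper value outside its range is refused whole. "jaw" is the opening in per cent of the stroke, from 0 (shut) to 100 (fully open), set as the call begins (left out, the last holds). The fingers move at their own pace and stop on an object; the grip force is fixed at half the most. Time passes only in rows, so rows that repeat a pose let the fingers close. It gives the time, the measured TCP pose, the force, the opening and the grip force at its end, in the units of the state.
- ctrl.state(): the state, without advancing time (a new reading comes with each control period).
- ctrl.read_camera(name): name is "scene" or "top" or "wrist"; returns the picture (384x512x3 uint8, red, green, blue); there is no depth.
- ctrl.calibration(name): a dict with "K" (3x3 intrinsics, pixels), "pose" (4x4, takes a point from camera to world coordinates); the wrist camera has in their place "hand_eye" (4x4, takes a point from camera to tool coordinates, whose origin is the TCP and whose axes are the flange's). Camera axes: x right, y down, z forward; pixel columns grow to the right and rows downward; lengths in mm; the calibration is good to about 2 mm. The wrist camera is an equidistant fisheye: a pixel r from the principal point sees the ray r / f radians off the axis. A picture is of the moment at which its call begins: read the wrist's pose just before it. calibration takes no time and is no camera call.
- ctrl.sign_off(): hands the job in; it is judged then, once.
The state is a dict: "t": time; "joints": joint angles; "joint_vel": joint speeds; "joint_efforts": joint torques, N m; "tool_pos": TCP position; "orientation": TCP orientation; "wrist_force": force on the tool from outside, world axes, zero at the start; "wrist_torque": the same for the moment, N m; "opening": finger opening in mm; "grasp_force": force on a finger pad.
Only numpy, scipy, OpenCV 4.12 (cv2) and the standard library are available. Lean on these libraries where they do the work, as an engineer would, in place of code of your own. Each camera call takes 0.05 s, during which the arm holds its last target. There are 200 camera calls.

## Working session

There is one attempt and no reset: what is moved stays moved. The work goes in short steps, Python scripts to look and compute and a tool call to move; the robot and the scene stay as the last step left them, time stands still between calls to the robot, and variables do not carry over. Pictures are saved under pics/ and viewed, at most 10 in all, crops included, and the job is handed in when it is done.

Besides the shell and the picture viewer there is one more tool, called as name(argument=value, ...), one argument or row to a line, values as JSON. arm_command: Moves the arm, as the interface text tells. Its arguments: {"type":"object","properties":{"targets":{"type":"array"},"jaw":{"type":"number"}},"required":["targets"]}

```bash
mkdir -p pics; ls; python3 - <<'E'
from plant import ctrl
import cv2,numpy as np
np.set_printoptions(precision=4,suppress=True)
for n in ("scene","top"):
    cv2.imwrite(f"pics/{n}0.png",ctrl.read_camera(n)[:,:,::-1])
    c=ctrl.calibration(n);print(n,c["K"],c["pose"])
c=ctrl.calibration("wrist");print(c)
print(ctrl.tcp_to_grasp,ctrl.state())
E
```

```text
pics
scene [[406.0411   0.     254.9694]
 [  0.     406.0411 186.3406]
 [  0.       0.       1.    ]] [[   0.5881    0.4789   -0.6517 1230.7549]
 [   0.8087   -0.3579    0.4669 -517.1952]
 [  -0.0097   -0.8016   -0.5977  695.9734]
 [   0.        0.        0.        1.    ]]
top [[395.9145   0.     252.3597]
 [  0.     395.9145 185.9952]
 [  0.       0.       1.    ]] [[   0.0125   -0.989     0.1473  434.8481]
 [  -0.9998   -0.0097    0.0196  -55.7315]
 [  -0.0179   -0.1475   -0.9889 1204.7212]
 [   0.        0.        0.        1.    ]]
{'K': array([[297.3186,   0.    , 248.0011],
       [  0.    , 297.3186, 186.3846],
       [  0.    ,   0.    ,   1.    ]]), 'hand_eye': array([[   0.    ,   -0.9633,   -0.2685,   67.8372],
       [   1.    ,   -0.    ,    0.0003,    0.292 ],
       [  -0.0003,   -0.2685,    0.9633, -172.9204],
       [   0.    ,    0.    ,    0.    ,    1.    ]])}
18.700000000000003 {'t': 0.1, 'joints': array([-1.2535,  0.4267,  0.0739,  1.6065, -0.0341,  1.1108, -0.0671]), 'joint_vel': array([ 0.0031, -0.0013, -0.0014,  0.0002,  0.0001, -0.0002,  0.0001]), 'joint_efforts': array([  0.0068, -95.1532,   3.7707, -46.44  ,   0.0196,   0.0066,
         0.0001]), 'tool_pos': array([303.5968, 602.4218, 200.8858]), 'orientation': array([-0.0001,  0.2313,  0.9729, -0.0006]), 'wrist_force': array([0.1711, 0.2124, 0.3315]), 'wrist_torque': array([ 0.0078, -0.0102,  0.0035]), 'grasp_force': 0.0, 'opening': 85.65739066350136}
```

View pics/top0.png

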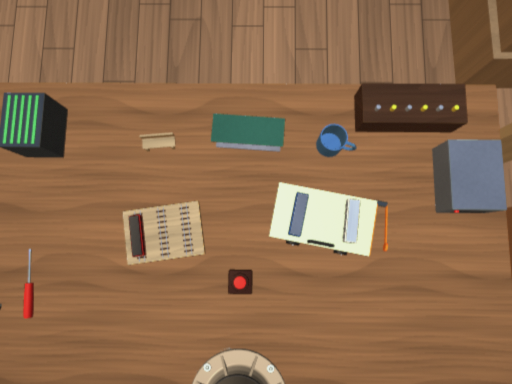

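View pics/scene0.png

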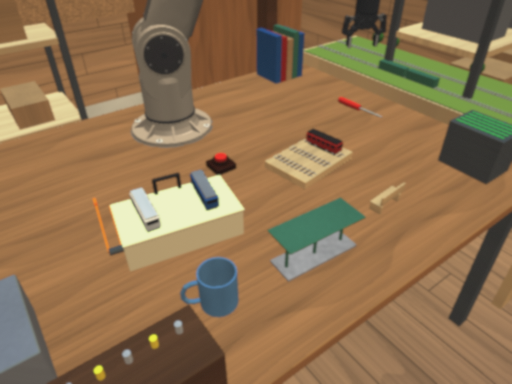

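The top view shows the box near (323,218), with blue at (299,214), silver at (352,220) and the marker tip at (387,247). The shelf is at (163,233), with red on its left track. The scene view confirms this layout. Next I'll measure with masks.

```bash
cat > h.py <<'E'
from plant import ctrl
import cv2,numpy as np
from scipy.spatial.transform import Rotation as R
np.set_printoptions(precision=3,suppress=True)
def ray(n,p):
    c=ctrl.calibration(n);d=c["pose"][:3,:3]@np.linalg.inv(c["K"])@[p[0],p[1],1.];return c["pose"][:3,3],d
def onz(n,p,z):
    o,d=ray(n,p);return (o+d*(z-o[2])/d[2])
def wpose(s):
    T=np.eye(4);w,x,y,z=s["orientation"];T[:3,:3]=R.from_quat([x,y,z,w]).as_matrix();T[:3,3]=s["tool_pos"];return T
def wray(T,p):
    c=ctrl.calibration("wrist");K=c["K"];v=np.array([p[0]-K[0,2],p[1]-K[1,2]])/K[0,0];r=np.hypot(*v)
    d=np.r_[v/max(r,1e-9)*np.sin(r),np.cos(r)];P=T@c["hand_eye"];return P[:3,3],P[:3,:3]@d
def wonz(T,p,z):
    o,d=wray(T,p);return o+d*(z-o[2])/d[2]
def big(m,n=1):
    k,l,st,ce=cv2.connectedComponentsWithStats(m.astype(np.uint8));o=1+np.argsort(-st[1:,4])[:n]
    return [(l==i).astype(np.uint8) for i in o]
def cnt(m): return max(cv2.findContours(m,0,cv2.CHAIN_APPROX_NONE)[0],key=cv2.contourArea)[:,0].astype(float)
def rect(pts):
    (c,s,a)=cv2.minAreaRect(pts[:,:2].astype(np.float32));
    if s[0]<s[1]: s=(s[1],s[0]);a+=90
    return np.array(c),np.array(s),(a+90)%180-90   # centre,(long,short),long-axis angle deg
E
python3 - <<'E'
from h import *
a=cv2.imread("pics/top0.png").astype(int);b,g,r=a[...,0],a[...,1],a[...,2]
H=cv2.cvtColor(a.astype(np.uint8),cv2.COLOR_BGR2HSV).astype(int);h,s,v=H[...,0],H[...,1],H[...,2]
box=np.zeros(a.shape[:2],bool);box[175:265,262:382]=1
def rep(nm,m,z):
    c=cnt(m);print(nm,m.sum(),*rect(np.array([onz("top",p,z) for p in c])), c.mean(0))
cr=(v>190)&(s>15)&(s<90)&(h>18)&(h<45)&box
lid=big(cr)[0];hull=cv2.fillPoly(np.zeros_like(lid),[cv2.convexHull(cnt(lid).astype(np.int32))],1);rep("lid",hull,83)
ins=(cv2.erode(hull,np.ones((5,5)))>0)&~cr
for m in big(ins,3): rep("inlid",m,127); print(a[m>0].mean(0))
sh=np.zeros_like(box);sh[195:270,115:210]=1
print("oak",a[220,190],"table",a[290,150],"car",a[235,138],a[225,143], "sil",a[215,352],"cream",a[220,325],"marker",a[230,386])
E
```

```text
lid 5798 [ 512.559 -233.863] [285.042 161.459] 79.45088195800781 [323.172 218.733]
inlid 595 [ 520.262 -159.459] [120.979  36.239] -11.639244079589844 [298.019 214.196]
[142.887 126.97  115.064]
inlid 556 [ 504.216 -301.704] [116.403  38.496] -6.38629150390625 [350.398 218.678]
[202.615 196.565 186.637]
inlid 97 [ 443.217 -219.284] [73.217  9.443] 79.43521118164062 [320.255 242.727]
[77.433 91.485 88.794]
oak [140 182 209] table [ 70 106 149] car [59 64 69] [ 80 104 132] sil [222 206 192] cream [213 242 235] marker [ 45 127 221]
```

```bash
python3 - <<'E'
from h import *
a=cv2.imread("pics/top0.png");s=cv2.imread("pics/scene0.png")
x=cv2.resize(a[190:275,110:400],None,fx=2.75,fy=2.75,interpolation=cv2.INTER_CUBIC)
y=cv2.resize(s[120:270,80:360],None,fx=2.3,fy=2.3,interpolation=cv2.INTER_CUBIC)
W=800;im=np.zeros((590,W,3),np.uint8);im[:x.shape[0],:x.shape[1]]=x;im[240:240+y.shape[0],:y.shape[1]]=y
cv2.imwrite("pics/z.png",im)
E
```

```text
(no output)
```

View pics/z.png

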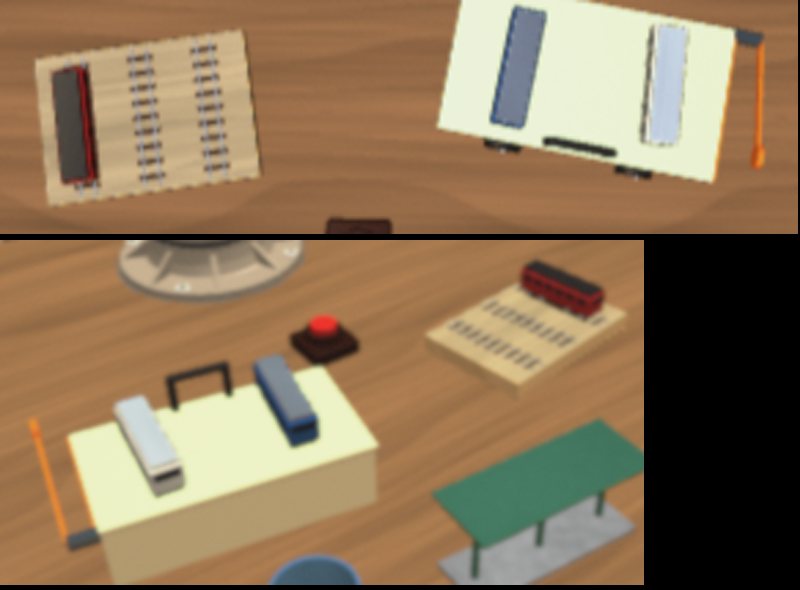

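The crop shows blue, silver, the handle bar and the marker tip (top ≈(385,247), scene ≈(96,200)). The shelf is at left with red on its outer track, and tracks B and A are free. Next: the shelf, silver and the marker angle.

```bash
cat >> h.py <<'E'
def go(x,y,z,yang):
    """shift+yaw (tool axes, deg) to TCP x,y,z with tool-y world angle yang (mod 180)"""
    T=wpose(ctrl.state());d=T[:3,:3].T@(np.array([x,y,z])-T[:3,3])
    cur=np.degrees(np.arctan2(T[1,1],T[0,1]));dy=(yang-cur+90)%180-90
    print("MOVE",d.round(1),"yaw",round(-dy,2))
E
python3 - <<'E'
from h import *
a=cv2.imread("pics/top0.png");s=cv2.imread("pics/scene0.png")
H=cv2.cvtColor(a,cv2.COLOR_BGR2HSV).astype(int);h,sa,v=H[...,0],H[...,1],H[...,2]
win=np.zeros(h.shape,bool);win[195:275,112:215]=1
oak=big((v>175)&(h<30)&win)[0]
hull=cv2.fillPoly(np.zeros_like(oak),[cv2.convexHull(cnt(oak).astype(np.int32))],1)
P=np.array([onz("top",p,25) for p in cnt(hull)]);print("shelf",*rect(P),oak.sum())
m=big((v<110)&win)[0];c,sz,an=rect(np.array([onz("top",p,69) for p in cnt(m)]));print("redroof",c,sz,an)
# silver: bluish bright
w2=np.zeros(h.shape,bool);w2[190:250,335:365]=1
m=big((a[...,0].astype(int)>a[...,2]+5)&(v>150)&w2)[0];print("silver",*rect(np.array([onz("top",p,127) for p in cnt(m)])),m.sum())
# marker
O=[]
for n,im,(r0,r1,c0,c1) in(("top",a,(195,260,380,395)),("scene",s,(185,260,85,115))):
    HH=cv2.cvtColor(im,cv2.COLOR_BGR2HSV).astype(int);mm=(HH[...,0]<18)&(HH[...,1]>165)&(HH[...,2]>140)
    k=np.zeros_like(mm);k[r0:r1,c0:c1]=1;q=big(mm&k)[0];ys,xs=np.nonzero(q);print(n,len(xs),xs.min(),xs.max(),ys.min(),ys.max())
    O.append(np.c_[xs,ys])
yaw=np.radians(-10.55);ex=np.array([np.cos(yaw),np.sin(yaw),0]);ey=np.array([-ex[1],ex[0],0]);C=np.array([512.5,-233.9,0])
def plane(n,p,yb=-170):
    o,d=ray(n,p);t=(yb-(o-C)@ey)/(d@ey);q=o+t*d-C;return q@ex,q[2]
for p in O[1][np.argsort(O[1][:,1])][::6]:
    x,z=plane("scene",p);print(p,round(x),round(z),round(np.arctan2(z-75,75-x),3), round(np.hypot(z-75,75-x)))
t=O[0];tip=t[t[:,1]>=t[:,1].max()-5].mean(0);q=O[1];qt=q[q[:,1]<=q[:,1].min()+4].mean(0)
o1,d1=ray("top",tip);o2,d2=ray("scene",qt);k=np.linalg.lstsq(np.c_[d1,-d2],o2-o1,rcond=None)[0]
X=(o1+d1*k[0]+o2+d2*k[1])/2-C;print("tri",tip,qt,X@ex,X@ey,X[2],"gap",np.linalg.norm(o1+d1*k[0]-o2-d2*k[1]),"ang",np.arctan2(X[2]-75,75-X@ex))
print("blue above");go(521,-160,250,78.5)
E
```

```text
shelf [469.085 232.749] [231.969 162.982] -81.2204236984253 2765
redroof [456.448 295.071] [122.426  39.111] 8.567623138427734
silver [ 504.617 -306.698] [113.016  25.954] -6.472564697265625 404
top 151 383 387 206 251
scene 189 92 108 198 249
[ 93 198] 34 190 1.229 122
[ 95 199] -76 109 0.22 155
[ 93 201] 84 218 1.635 144
[ 95 202] -10 147 0.703 112
[ 96 203] -57 110 0.261 137
[ 94 205] 97 218 1.726 145
[ 96 206] 6 148 0.816 101
[ 95 208] 95 209 1.721 136
[ 97 209] 3 137 0.712 95
[ 97 211] 41 160 1.187 92
[ 99 212] -71 73 -0.013 146
[ 99 214] -25 102 0.261 104
[ 98 216] 72 172 1.545 97
[ 98 218] 104 191 1.817 120
[100 219] 12 116 0.584 75
[ 99 221] 102 182 1.819 111
[102 222] -60 49 -0.186 138
[101 224] 47 130 1.102 62
[101 226] 82 153 1.657 78
[103 227] -19 67 -0.083 94
[103 229] 22 95 0.365 57
[102 231] 111 164 1.958 96
[102 233] 141 183 2.115 127
[104 234] 57 110 1.086 39
[104 236] 91 133 1.84 61
[106 237] -9 44 -0.35 89
[105 239] 89 123 1.85 50
[104 241] 165 184 2.258 141
[107 242] 29 62 -0.28 48
[107 244] 66 89 1.027 16
[107 246] 101 114 2.153 47
[107 248] 132 137 2.315 84
tri [384.885 248.154] [ 94.429 200.143] -51.368085110514755 -170.8338457873361 123.23347767423076 gap 0.7819197232257802 ang 0.36462323587022305
blue above
MOVE [-537.3 -583.1  -48.4] yaw -15.25
```

```bash
python3 - <<'E'
from h import *
go(470,233,230,98.8)
E
```

```text
MOVE [-314.9 -255.   -28.8] yaw -35.55
```

arm_command(
  targets=[
    [-45,-36,-30,-7],
    [-90,-73,-30,-14],
    [-135,-109,-30,-21],
    [-180,-146,-30,-28],
    [-225,-182,-30,-35.5],
    [-270,-219,-30,-35.5],
    [-315,-255,-29,-35.5],
    [-315,-255,-29,-35.5],
  ],
  jaw=65,
)

```text
t: 1.1
tool_pos: [471.9, 228.8, 230.5]
orientation: [0.0, -0.073, 0.997, -0.001]
wrist_force: [0.1, 1.1, 0.3]
opening: 55.6
grasp_force: 0.0
```

```bash
python3 - <<'E'
from h import *
s=ctrl.state();im=ctrl.read_camera("wrist")[:,:,::-1];cv2.imwrite("pics/w1.png",im);np.save("w1.npy",wpose(s))
print(s["tool_pos"],s["joint_vel"],s["opening"])
go(521,-160,230,78.5)
E
```

```text
[471.877 228.753 230.493] [-0.046  0.012 -0.07  -0.014 -0.016 -0.001 -0.053] 55.64233983579909
MOVE [   8.6 -394.4    0.6] yaw 20.04
```

View pics/w1.png

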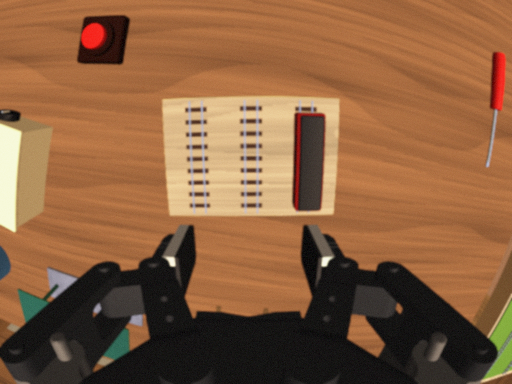

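The wrist view shows the board from (163,98) to (338,215), track A at column ~198, B at ~251, and red at (309,162).

```bash
python3 - <<'E'
from h import *
T=np.load("w1.npy");a=cv2.imread("pics/w1.png");H=cv2.cvtColor(a,cv2.COLOR_BGR2HSV).astype(int);v=H[...,2];h=H[...,0]
win=np.zeros(v.shape,bool);win[85:225,150:350]=1
oak=big((v>175)&(h<30)&win)[0];hull=cv2.fillPoly(np.zeros_like(oak),[cv2.convexHull(cnt(oak).astype(np.int32))],1)
c,s,an=rect(np.array([wonz(T,p,25) for p in cnt(hull)]));print("shelf",c,s,an+180)
lum=a.sum(2)
for n,x0,x1 in(("A",182,212),("B",237,265)):
    k=np.zeros_like(win);k[103:211,x0:x1]=1
    m=(v<165)&k;ys,xs=np.nonzero(m);P=np.array([wonz(T,p,26) for p in np.c_[xs,ys]]);print(n,*rect(P),m.sum())
k=np.zeros_like(win);k[100:215,285:335]=1
m=big((v<95)&(H[...,1]<90)&k)[0];print("red",*rect(np.array([wonz(T,p,69) for p in cnt(m)])),m.sum())
E
```

```text
shelf [470.013 229.813] [277.068 187.524] 97.82007122039795
A [481.585 163.039] [133.154  27.688] 8.424532890319824 711
B [471.057 232.081] [133.714  27.187] 8.892409324645996 806
red [460.084 301.146] [110.446  25.222] 8.65372371673584 1919
```

arm_command(
  targets=[
    [1,-56,0,3],
    [2,-112,0,6],
    [4,-168,0,9],
    [5,-224,0,12],
    [6,-280,0,15],
    [7,-336,0,18],
    [8,-392,0,20],
    [8,-394,0,20],
  ],
)

```text
t: 2.15
tool_pos: [522.3, -160.5, 230.4]
orientation: [-0.0, 0.1, 0.995, -0.001]
wrist_force: [-0.3, 0.9, -0.4]
opening: 55.7
grasp_force: 0.0
```

```bash
python3 - <<'E'
from h import *
s=ctrl.state();im=ctrl.read_camera("wrist")[:,:,::-1];cv2.imwrite("pics/w2.png",im);np.save("w2.npy",wpose(s))
print(s["tool_pos"],s["joint_vel"])
E
```

```text
[ 522.328 -160.47   230.376] [-0.022 -0.004 -0.054  0.01  -0.011  0.004 -0.006]
```

View pics/w2.png

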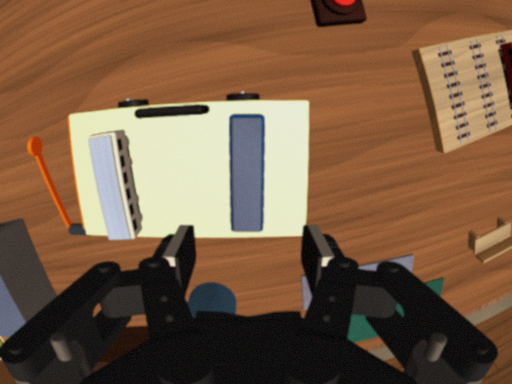

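The wrist view shows blue's roof at (247,172), silver at (112,185), the handle bar at (172,111) and the orange disc at (35,146).

```bash
cat > lk.py <<'E'
from h import *
def cars(T,a):
    H=cv2.cvtColor(a,cv2.COLOR_BGR2HSV).astype(int);v,h,sa=H[...,2],H[...,0],H[...,1]
    w=np.zeros(v.shape,bool);w[105:240,215:275]=1
    m=big((v<190)&(a[...,0].astype(int)>a[...,2]+5)&w)[0];m=cv2.morphologyEx(m,cv2.MORPH_CLOSE,np.ones((5,5)))
    print("blue",*rect(np.array([wonz(T,p,127) for p in cnt(m)])),m.sum())
    w[:]=0;w[120:245,80:150]=1
    m=big((a[...,0].astype(int)>a[...,2]+3)&(v>150)&w)[0]
    print("silver",*rect(np.array([wonz(T,p,127) for p in cnt(m)])),m.sum())
    w[:]=0;w[90:125,125:220]=1
    m=big((v<70)&w)[0];m=cv2.morphologyEx(m,cv2.MORPH_OPEN,np.ones((3,3)));ys,xs=np.nonzero(m)
    print("bar",*rect(np.array([wonz(T,p,123) for p in cnt(big(m)[0])])),xs.min(),xs.max(),ys.min(),ys.max())
    m=(h<18)&(sa>165)&(v>140);m[:, 66:]=0;q=big(m)[0];e=cv2.morphologyEx(q,cv2.MORPH_OPEN,cv2.getStructuringElement(2,(9,9)));ys,xs=np.nonzero(e);print("disc",xs.mean(),ys.mean(),e.sum())
    return np.array([xs.mean(),ys.mean()])
E
python3 - <<'E'
from lk import *
T=np.load("w2.npy");d=cars(T,cv2.imread("pics/w2.png"))
o1,d1=wray(T,d)
yaw=np.radians(-10.55);ex=np.array([np.cos(yaw),np.sin(yaw),0]);ey=np.array([-ex[1],ex[0],0]);C=np.array([512.5,-233.9,0])
for C in(C,C+3*ey,C+3*ex):
    t=(-170-(o1-C)@ey)/(d1@ey);q=o1+t*d1-C;print(q@ex,q[2],np.arctan2(q[2]-75,75-q@ex),np.hypot(q[2]-75,75-q@ex))
o2,d2=ray("top",(384.9,247.6))
k=np.linalg.lstsq(np.c_[d1,-d2],o2-o1,rcond=None)[0];X=(o1+d1*k[0]+o2+d2*k[1])/2;print(X,np.linalg.norm(o1+d1*k[0]-o2-d2*k[1]))
# where along ray r=130 from hinge at x=75,z=75
go(521,-160,89,78.5)
E
```

```text
blue [ 520.237 -161.117] [114.332  32.273] -11.722084045410156 3898
silver [ 506.036 -306.953] [111.205  25.71 ] -6.475059509277344 2106
bar [ 444.332 -219.993] [71.356  7.728] 79.73997497558594 136 207 106 116
disc 43.32269938650307 168.0355828220859 815
-17.08719795903251 111.97912410132147 0.38185598775441304 99.23460912024079
-17.752410375226695 115.53826484687391 0.412040132360301 101.22430808461847
-20.08719795903254 111.97912410132147 0.37089831679981167 102.02465797541875
[ 448.333 -392.11   120.078] 32.08833312819814
MOVE [  1.   -1.9 141.2] yaw 0.15
```

```bash
python3 - <<'E'
from h import *
print(ctrl.state()["tool_pos"]);go(520.3,-161,90,78.3)
T=np.load("w2.npy");o1,d1=wray(T,(35,146))
yaw=np.radians(-10.4);ex=np.array([np.cos(yaw),np.sin(yaw),0]);ey=np.array([-ex[1],ex[0],0]);C=np.array([444.3,-220,0])+70*ex
t=(-170-(o1-C)@ey)/(d1@ey);q=o1+t*d1-C;print(C,q@ex,q[2],np.arctan2(q[2]-75,75-q@ex),np.hypot(q[2]-75,75-q@ex))
E
```

```text
[ 522.403 -158.3    230.173]
MOVE [  1.4  -3.  140.2] yaw 0.35
[ 513.15  -232.636    0.   ] -46.421314718859286 123.78668789737719 0.3820543268998753 130.8559382834893
```

arm_command(
  targets=[
    [1,-1,40,0],
    [1,-1,80,0],
    [1,-1,110,0],
    [1,-1,130,0],
    [1,-1,140,0],
    [1,-1,140,0],
  ],
)

```text
t: 2.95
tool_pos: [521.2, -157.1, 90.3]
orientation: [-0.0, 0.097, 0.995, 0.0]
wrist_force: [-0.3, -1.1, 0.1]
opening: 55.8
grasp_force: 0.0
```

arm_command(
  targets=[
    [0,0,0,0],
    [0,0,0,0],
    [0,0,0,0],
    [0,0,0,0],
    [0,0,0,0],
  ],
  jaw=0,
)

```text
t: 3.58
tool_pos: [521.6, -159.6, 92.2]
orientation: [0.001, 0.099, 0.995, -0.0]
wrist_force: [-7.5, -5.5, 17.8]
opening: 25.3
grasp_force: 68.3
```

```bash
python3 - <<'E'
from h import *
s=ctrl.state();im=ctrl.read_camera("wrist")[:,:,::-1];sc=ctrl.read_camera("scene")[:,:,::-1]
cv2.imwrite("pics/w3.png",np.hstack([cv2.resize(im,(480,360)),cv2.resize(sc[130:270,90:215],(320,358))[:358].copy() if 0 else cv2.copyMakeBorder(cv2.resize(sc[130:265,90:210],(320,360)),0,0,0,0,0)]))
print(s["tool_pos"],s["wrist_force"],s["opening"],s["grasp_force"])
E
```

```text
[ 521.629 -159.554   92.232] [-7.491 -5.506 17.793] 25.3207357859697 68.31428510136902
```

View pics/w3.png

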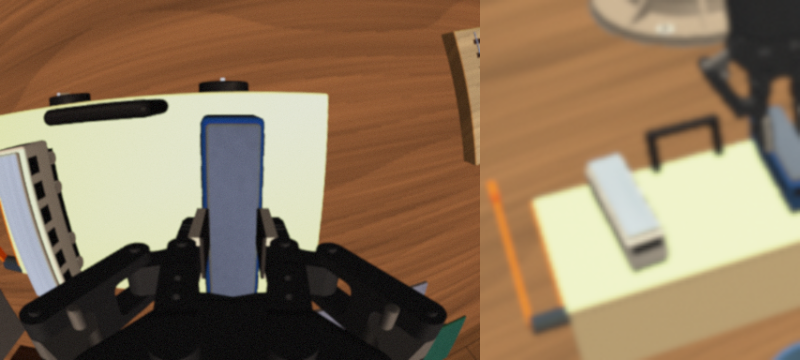

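Blue is between the pads. The upward force is probably the pads pressing it down as they swing forward. I'll lift a little and check.

arm_command(
  targets=[
    [0,0,-3,0],
    [0,0,-6,0],
    [0,0,-20,0],
    [0,0,-40,0],
    [0,0,-70,0],
    [0,0,-100,0],
    [0,0,-100,0],
    [0,0,-100,0],
  ],
)

```text
t: 4.68
tool_pos: [520.9, -157.9, 190.3]
orientation: [-0.0, 0.098, 0.995, 0.0]
wrist_force: [-0.6, 0.2, -3.0]
opening: 25.5
grasp_force: 65.0
```

```bash
python3 - <<'E'
from h import *
s=ctrl.state();im=ctrl.read_camera("wrist")[:,:,::-1];sc=ctrl.read_camera("scene")[:,:,::-1]
cv2.imwrite("pics/w4.png",np.hstack([cv2.resize(im,(480,360)),cv2.resize(sc[130:265,140:260],(320,360))]))
print(s["tool_pos"],s["wrist_force"],s["opening"],s["grasp_force"])
E
```

```text
[ 520.892 -157.874  190.286] [-0.567  0.161 -2.966] 25.452828052616656 64.99567346472759
```

View pics/w4.png

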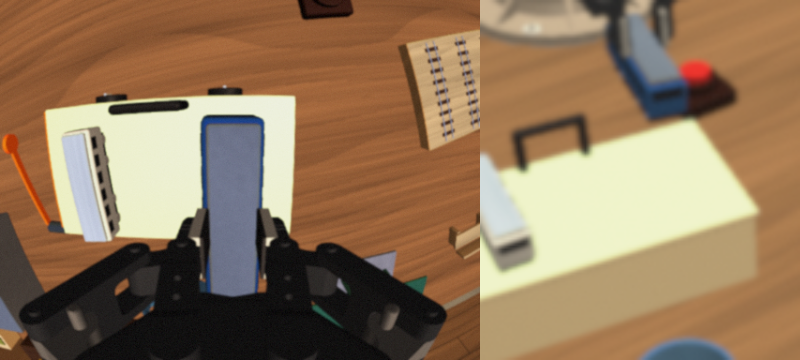

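Blue is held level at the pads (front roof edge ≈(248,125) in full pixels). I'll check its offset in the tool and compute the move to track B.

```bash
python3 - <<'E'
from h import *
s=ctrl.state();T=wpose(s);z=s["tool_pos"][2]+35
for p in((220,124.8),(248.5,124.8),(277,124.8)):
    q=wonz(T,p,z);print((T[:3,:3].T@(q-T[:3,3])))
go(471.1+1,232.1,190,98.7)
E
```

```text
[ 58.906 -12.707 -34.912]
[ 58.821   0.492 -34.915]
[ 58.912  13.696 -34.918]
MOVE [123.6 373.1  -0.2] yaw -19.94
```

arm_command(
  targets=[
    [18,50,0,-3],
    [36,105,0,-6],
    [54,160,0,-9],
    [71,215,0,-12],
    [89,270,0,-15],
    [107,325,0,-18],
    [120,360,0,-20],
    [124,373,0,-20],
  ],
)

```text
t: 5.78
tool_pos: [471.2, 234.0, 189.5]
orientation: [-0.001, -0.078, 0.997, -0.0]
wrist_force: [-0.1, -1.1, -2.1]
opening: 25.6
grasp_force: 65.2
```

arm_command(
  targets=[
    [0,0,30,0],
    [0,0,60,0],
    [0,0,90,0],
    [0,0,105,0],
    [0,0,115,0],
    [0,0,115,0],
    [0,0,115,0],
  ],
)

```text
t: 6.65
tool_pos: [472.8, 232.1, 76.3]
orientation: [0.0, -0.076, 0.997, 0.0]
wrist_force: [-0.5, -0.4, -2.2]
opening: 25.7
grasp_force: 65.2
```

```bash
python3 - <<'E'
from h import *
s=ctrl.state();print(s["joint_vel"],s["opening"]);go(471.3,232.1,35.5,98.7);go(471.3,232.1,75,98.7)
E
```

```text
[-0.004 -0.004  0.    -0.001 -0.002 -0.003 -0.   ] 25.727276776426454
MOVE [ 1.5  0.2 40.8] yaw 0.05
MOVE [1.4 0.2 1.3] yaw 0.05
```

arm_command(
  targets=[
    [1.5,0,15,0],
    [1.5,0,26,0],
    [1.5,0,33,0],
    [1.5,0,37,0],
    [1.5,0,39,0],
    [1.5,0,40,0],
    [1.5,0,40,0],
    [1.5,0,40,0],
  ],
)

```text
t: 7.65
tool_pos: [470.9, 231.7, 35.7]
orientation: [0.0, -0.076, 0.997, 0.0]
wrist_force: [-0.3, -0.2, -3.5]
opening: 25.7
grasp_force: 65.2
```

Not touching yet, so I'll go down in 1 mm steps.

arm_command(
  targets=[
    [0,0,1,0],
    [0,0,1,0],
    [0,0,1,0],
  ],
)

```text
t: 8.02
tool_pos: [471.0, 231.7, 34.8]
orientation: [0.0, -0.076, 0.997, 0.0]
wrist_force: [-0.4, -1.2, 6.4]
opening: 26.0
grasp_force: 66.7
```

arm_command(
  targets=[
    [0,0,1,0],
    [0,0,1,0],
    [0,0,1,0],
  ],
)

```text
t: 8.4
tool_pos: [471.1, 231.5, 34.6]
orientation: [0.0, -0.076, 0.997, 0.0]
wrist_force: [-7.2, -6.0, 24.5]
opening: 25.8
grasp_force: 69.9
```

arm_command(
  targets=[
    [0,0,-1,0],
    [0,0,-1,0],
    [0,0,-1,0],
    [0,0,-1,0],
    [0,0,-1,0],
  ],
  jaw=55,
)

```text
t: 9.02
tool_pos: [470.8, 231.6, 34.4]
orientation: [-0.0, -0.076, 0.997, -0.0]
wrist_force: [0.0, 0.1, -0.6]
opening: 46.9
grasp_force: 0.0
```

arm_command(
  targets=[
    [0,0,-10,0],
    [0,0,-25,0],
    [0,0,-50,0],
    [0,0,-90,0],
    [0,0,-140,0],
    [0,0,-190,0],
    [0,0,-195,0],
    [0,0,-195,0],
  ],
)

```text
t: 10.02
tool_pos: [470.7, 231.6, 230.2]
orientation: [0.0, -0.076, 0.997, 0.0]
wrist_force: [-1.2, -0.5, -1.3]
opening: 46.9
grasp_force: 0.0
```

```bash
python3 - <<'E'
from h import *
s=ctrl.state();T=wpose(s);a=ctrl.read_camera("wrist")[:,:,::-1];cv2.imwrite("pics/w5.png",a)
H=cv2.cvtColor(np.ascontiguousarray(a),cv2.COLOR_BGR2HSV).astype(int);v=H[...,2]
w=np.zeros(v.shape,bool);w[85:225,225:280]=1
m=big((a[...,0].astype(int)>a[...,2]+8)&(v<190)&w)[0];m=cv2.morphologyEx(m,cv2.MORPH_CLOSE,np.ones((5,5)));print("blue",*rect(np.array([wonz(T,p,69) for p in cnt(m)])),m.sum())
w[:]=0;w[85:225,285:340]=1
m=big((v<95)&(H[...,1]<90)&w)[0];print("red",*rect(np.array([wonz(T,p,69) for p in cnt(m)])),m.sum())
go(506,-307,230,83.5)
E
```

```text
blue [470.703 229.612] [115.613  32.013] 8.217642784118652 2747
red [460.079 300.761] [110.828  25.2  ] 8.6398344039917 1925
MOVE [  46.8 -537.6   -0.7] yaw 15.25
```

arm_command(
  targets=[
    [5,-60,0,2],
    [10,-121,0,4],
    [16,-182,0,6],
    [21,-243,0,8],
    [26,-304,0,10],
    [32,-365,0,12],
    [37,-426,0,14],
    [42,-487,0,15],
  ],
  jaw=65,
)

```text
t: 11.08
tool_pos: [502.7, -257.7, 228.4]
orientation: [-0.001, 0.055, 0.998, 0.0]
wrist_force: [1.1, 0.8, -0.1]
opening: 55.7
grasp_force: 0.0
```

arm_command(
  targets=[
    [5,-51,0,0],
    [5,-51,0,0],
    [5,-51,0,0],
  ],
)

```text
t: 11.45
tool_pos: [492.4, -305.8, 228.4]
orientation: [-0.001, 0.055, 0.999, 0.0]
wrist_force: [-0.7, -0.2, -0.1]
opening: 55.5
grasp_force: 0.0
```

```bash
python3 - <<'E'
from h import *
s=ctrl.state();T=wpose(s);a=ctrl.read_camera("wrist")[:,:,::-1];cv2.imwrite("pics/w6.png",a);np.save("w6.npy",T);print(s["tool_pos"])
H=cv2.cvtColor(np.ascontiguousarray(a),cv2.COLOR_BGR2HSV).astype(int);v=H[...,2]
w=np.zeros(v.shape,bool);w[85:242,210:290]=1
m=big((a[...,0].astype(int)>a[...,2]+3)&(v>150)&w)[0];c,sz,an=rect(np.array([wonz(T,p,127) for p in cnt(m)]));print("silver",c,sz,an,m.sum(),cnt(m).mean(0))
go(c[0],c[1],90,an+90)
E
```

```text
[ 492.375 -305.765  228.362]
silver [ 504.649 -307.38 ] [108.089  25.544] -6.377830505371094 2870 [247.335 187.297]
MOVE [-12.2  -1.  138.6] yaw 0.18
```

View pics/w6.png

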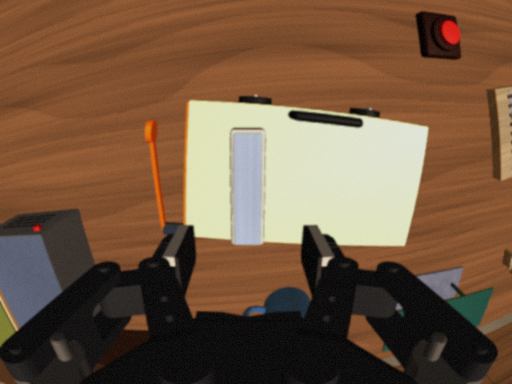

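The wrist view has silver centred at (247,187), the handle bar at (325,119) and the marker disc at (151,131). Now I'll descend on silver.

arm_command(
  targets=[
    [-5,-1,40,0],
    [-10,-1,80,0],
    [-13,-1,105,0],
    [-13,-1,122,0],
    [-13,-1,133,0],
    [-13,-1,138,0],
    [-13,-1,138,0],
  ],
)

```text
t: 12.38
tool_pos: [505.8, -308.7, 91.8]
orientation: [0.0, 0.055, 0.999, -0.0]
wrist_force: [-0.1, -0.4, 0.4]
opening: 55.6
grasp_force: 0.0
```

arm_command(
  targets=[
    [0,0,0,0],
    [0,0,0,0],
    [0,0,0,0],
    [0,0,0,0],
    [0,0,0,0],
  ],
  jaw=0,
)

```text
t: 13.0
tool_pos: [506.0, -308.7, 92.3]
orientation: [0.0, 0.055, 0.999, 0.0]
wrist_force: [-2.2, 1.5, 8.0]
opening: 25.5
grasp_force: 58.5
```

arm_command(
  targets=[
    [0,0,-3,0],
    [0,0,-6,0],
    [0,0,-20,0],
    [0,0,-40,0],
    [0,0,-70,0],
    [0,0,-100,0],
    [0,0,-100,0],
    [0,0,-100,0],
  ],
)

```text
t: 14.0
tool_pos: [505.6, -308.4, 191.8]
orientation: [0.0, 0.054, 0.999, 0.0]
wrist_force: [0.2, 0.6, -3.1]
opening: 25.5
grasp_force: 59.2
```

```bash
python3 - <<'E'
from h import *
s=ctrl.state();T=wpose(s);a=ctrl.read_camera("wrist")[:,:,::-1];cv2.imwrite("pics/w7.png",a)
col=a[60:200,240:256].astype(int).mean(1);d=np.abs(np.diff(col,axis=0)).sum(1)
for i in np.argsort(-d)[:8]:
    q=wonz(T,(248,60.5+i),s["tool_pos"][2]+35);print(i+60,d[i].round(),(T[:3,:3].T@(q-T[:3,3])).round(1))
go(481.8,162.5,190,98.7)
q=np.load("w6.npy");o1,d1=wray(q,(151,131))
yaw=np.radians(-10.4);ex=np.array([np.cos(yaw),np.sin(yaw),0]);ey=np.array([-ex[1],ex[0],0]);C=np.array([444.3,-220,0])+70*ex
t=(-170-(o1-C)@ey)/(d1@ey);q=o1+t*d1-C;print(q@ex,q[2],np.arctan2(q[2]-75,75-q@ex),np.hypot(q[2]-75,75-q@ex))
E
```

```text
119 200.0 [ 61.3   0.2 -35. ]
87 184.0 [ 76.1   0.2 -35. ]
120 173.0 [ 60.8   0.2 -35. ]
88 162.0 [ 75.7   0.2 -35. ]
122 160.0 [ 59.9   0.2 -35. ]
86 108.0 [ 76.6   0.2 -35. ]
121 98.0 [ 60.3   0.2 -35. ]
123 96.0 [ 59.4   0.2 -35. ]
MOVE [ 74.6 465.5   1.4] yaw -14.94
-47.062112265110684 129.77348890453658 0.4218010915218764 133.7882443916351
```

arm_command(
  targets=[
    [9,58,0,-2],
    [18,116,0,-4],
    [28,174,0,-6],
    [37,232,0,-8],
    [46,290,0,-10],
    [56,348,0,-12],
    [65,406,0,-14],
    [72,450,0,-15],
  ],
)

```text
t: 15.05
tool_pos: [482.2, 148.9, 190.9]
orientation: [-0.001, -0.077, 0.997, -0.0]
wrist_force: [1.7, -0.8, -1.6]
opening: 25.5
grasp_force: 59.5
```

arm_command(
  targets=[
    [2,16,20,0],
    [2,16,50,0],
    [2,16,80,0],
    [2,16,105,0],
    [2,16,115,0],
    [2,16,115,0],
    [2,16,115,0],
  ],
)

```text
t: 15.92
tool_pos: [479.2, 162.2, 77.3]
orientation: [0.0, -0.076, 0.997, 0.0]
wrist_force: [0.2, 0.5, -2.1]
opening: 25.2
grasp_force: 59.5
```

```bash
python3 - <<'E'
from h import *
s=ctrl.state();print(s["tool_pos"],s["wrist_force"]);go(482.4,163,35.5,98.7)
E
```

```text
[479.184 162.152  77.258] [ 0.18   0.53  -2.136]
MOVE [-3.3  0.3 41.8] yaw 0.04
```

arm_command(
  targets=[
    [-3,0,15,0],
    [-3,0,26,0],
    [-3,0,33,0],
    [-3,0,37,0],
    [-3,0,39,0],
    [-3,0,41,0],
    [-3,0,41,0],
    [-3,0,41,0],
  ],
)

```text
t: 16.92
tool_pos: [481.7, 162.5, 35.7]
orientation: [0.0, -0.076, 0.997, 0.0]
wrist_force: [-0.1, -0.4, -1.9]
opening: 25.5
grasp_force: 59.5
```

arm_command(
  targets=[
    [0,0,1,0],
    [0,0,1,0],
    [0,0,1,0],
  ],
)

```text
t: 17.3
tool_pos: [481.8, 162.6, 34.6]
orientation: [0.0, -0.076, 0.997, 0.0]
wrist_force: [-0.5, 0.5, 1.0]
opening: 25.5
grasp_force: 59.8
```

Touching (force +1 N against −2 N hanging). Press 0.5 mm more, then release.

arm_command(
  targets=[
    [0,0,0.5,0],
    [0,0,0.5,0],
  ],
)

```text
t: 17.55
tool_pos: [481.8, 162.8, 34.5]
orientation: [0.0, -0.076, 0.997, 0.0]
wrist_force: [-2.4, 0.4, 11.4]
opening: 25.4
grasp_force: 61.1
```

arm_command(
  targets=[
    [0,0,0,0],
    [0,0,0,0],
    [0,0,0,0],
    [0,0,0,0],
  ],
  jaw=52,
)

```text
t: 18.05
tool_pos: [481.6, 162.5, 34.0]
orientation: [-0.0, -0.076, 0.997, -0.0]
wrist_force: [-0.0, 0.3, -0.3]
opening: 44.4
grasp_force: 0.0
```

arm_command(
  targets=[
    [0,0,-10,0],
    [0,0,-25,0],
    [0,0,-50,0],
    [0,0,-90,0],
    [0,0,-140,0],
    [0,0,-190,0],
    [0,0,-195,0],
    [0,0,-195,0],
  ],
)

```text
t: 19.05
tool_pos: [481.6, 162.5, 229.8]
orientation: [0.0, -0.076, 0.997, 0.0]
wrist_force: [-0.6, -0.4, -0.7]
opening: 44.8
grasp_force: 0.0
```

```bash
python3 - <<'E'
from h import *
s=ctrl.state();T=wpose(s);a=np.ascontiguousarray(ctrl.read_camera("wrist")[:,:,::-1]);cv2.imwrite("pics/w8.png",a)
H=cv2.cvtColor(a,cv2.COLOR_BGR2HSV).astype(int);v=H[...,2]
bl=(a[...,0].astype(int)>a[...,2]+5)
for nm,c0,c1,m in(("silver",215,280,bl&(v>150)),("blue",270,350,bl&(v<190)),("red",325,400,(v<95)&(H[...,1]<90))):
    w=np.zeros(v.shape,bool);w[85:225,c0:c1]=1;m=big(m&w)[0];m=cv2.morphologyEx(m,cv2.MORPH_CLOSE,np.ones((5,5)));print(nm,*rect(np.array([wonz(T,p,69) for p in cnt(m)])),m.sum())
print(s["opening"],s["tool_pos"])
go(444.3,-220,230,-10.4);go(444.3,-220,230,79.6)
E
```

```text
silver [482.09  163.873] [110.907  24.999] 8.424677848815918 2101
blue [470.437 226.497] [115.783  34.562] 8.582560539245605 2765
red [460.173 300.305] [110.412  25.12 ] 8.886141777038574 1658
44.78444213513099 [481.579 162.455 229.756]
MOVE [  94.7 -372.2   -1.1] yaw -70.85
MOVE [  94.7 -372.2   -1.1] yaw 19.15
```

View pics/w8.png

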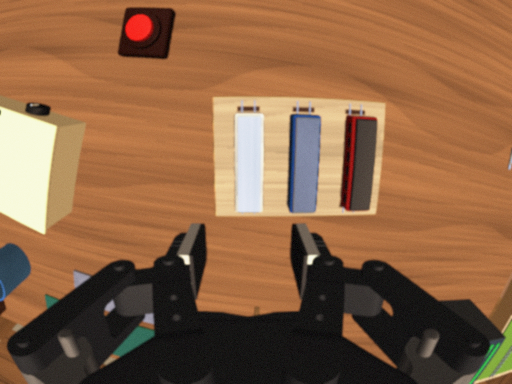

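The picture shows silver, blue and red parked side by side with ends level. Now I'll go to the handle with the jaws closing along the box's x.

arm_command(
  targets=[
    [12,-47,0,-9],
    [24,-94,0,-18],
    [36,-141,0,-27],
    [48,-188,0,-36],
    [60,-235,0,-45],
    [72,-282,0,-54],
    [84,-329,0,-63],
    [95,-372,0,-71],
  ],
)

```text
t: 20.1
tool_pos: [451.5, -107.7, 215.9]
orientation: [-0.027, -0.482, 0.875, -0.007]
wrist_force: [-0.4, -1.0, -0.3]
opening: 44.2
grasp_force: 0.0
```

arm_command(
  targets=[
    [0,0,0,0],
    [0,0,0,0],
  ],
)

```text
t: 20.35
tool_pos: [452.0, -107.6, 216.7]
orientation: [-0.026, -0.481, 0.876, -0.008]
wrist_force: [-0.0, 0.4, 0.3]
opening: 44.4
grasp_force: 0.0
```

```bash
python3 - <<'E'
from h import *
s=ctrl.state();T=wpose(s);a=np.ascontiguousarray(ctrl.read_camera("wrist")[:,:,::-1]);cv2.imwrite("pics/w9.png",a);np.save("w9.npy",T)
print(s["tool_pos"],s["orientation"],s["joints"]);go(444,-220,105,-10.4)
E
```

```text
[ 452.025 -107.648  216.722] [-0.026 -0.481  0.876 -0.008] [0.04  0.083 0.023 2.022 0.045 1.074 2.617]
MOVE [ 93.7 -54.7 116.5] yaw -21.96
```

View pics/w9.png

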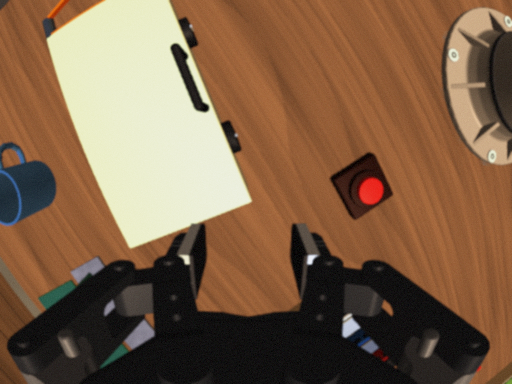

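The last joint reached its limit (j7 = 2.62), so I'll turn the other way.

arm_command(
  targets=[
    [0,0,0,10],
    [0,0,0,20],
    [0,0,0,30],
    [0,0,0,40],
    [0,0,0,50],
    [0,0,0,60],
    [0,0,0,70],
    [0,0,0,80],
  ],
)

```text
t: 21.4
tool_pos: [452.6, -106.2, 217.3]
orientation: [-0.015, 0.195, 0.98, -0.023]
wrist_force: [-0.1, 0.0, -0.3]
opening: 44.3
grasp_force: 0.0
```

```bash
python3 - <<'E'
from h import *
s=ctrl.state();print(s["tool_pos"],s["orientation"],s["joints"]);print(wpose(s)[:3,:3]);go(444,-220,230,-10.4)
E
```

```text
[ 452.633 -106.227  217.334] [-0.015  0.195  0.98  -0.023] [-0.031  0.079  0.095  2.025  0.039  1.073  1.222]
[[-0.923  0.382 -0.038]
 [ 0.384  0.923 -0.039]
 [ 0.02  -0.051 -0.999]]
MOVE [ -35.4 -108.9   -7.9] yaw 77.89
```

arm_command(
  targets=[
    [-5,-14,-1,10],
    [-10,-28,-2,20],
    [-14,-42,-3,30],
    [-18,-56,-4,40],
    [-23,-70,-5,50],
    [-27,-84,-6,60],
    [-32,-98,-7,70],
    [-35,-109,-8,78],
  ],
)

```text
t: 22.4
tool_pos: [444.2, -220.5, 230.3]
orientation: [0.003, 0.769, 0.639, -0.027]
wrist_force: [-1.0, 0.2, 0.3]
opening: 44.3
grasp_force: 0.0
```

arm_command(
  targets=[
    [0,0,0,0],
    [0,0,0,0],
  ],
)

```text
t: 22.65
tool_pos: [444.2, -220.0, 230.0]
orientation: [0.003, 0.766, 0.642, -0.027]
wrist_force: [0.8, -0.7, 0.4]
opening: 44.2
grasp_force: 0.0
```

```bash
python3 - <<'E'
from h import *
s=ctrl.state();T=wpose(s);a=np.ascontiguousarray(ctrl.read_camera("wrist")[:,:,::-1]);cv2.imwrite("pics/w10.png",a);np.save("w10.npy",T)
print(s["tool_pos"],T[:3,:3],s["joints"])
H=cv2.cvtColor(a,cv2.COLOR_BGR2HSV).astype(int)
cr=(H[...,2]>190)&(H[...,1]>15)&(H[...,1]<90)&(H[...,0]>18)&(H[...,0]<45)
lid=big(cr)[0];hull=cv2.fillPoly(np.zeros_like(lid),[cv2.convexHull(cnt(lid).astype(np.int32))],1)
for m in big((cv2.dilate(hull,np.ones((15,15)))>0)&(H[...,2]<70),5):
    c=cnt(m);print(m.sum(),c.mean(0),*rect(np.array([wonz(T,p,123) for p in c])))
m=(H[...,0]<18)&(H[...,1]>165)&(H[...,2]>140)
for q in big(m,4): ys,xs=np.nonzero(q);print("or",q.sum(),xs.min(),xs.max(),ys.min(),ys.max())
go(444,-220,105,-10.4)
E
```

```text
[ 444.177 -219.968  230.01 ] [[ 0.173  0.984 -0.038]
 [ 0.984 -0.175 -0.039]
 [-0.045 -0.03  -0.999]] [0.039 0.111 0.277 1.966 0.021 1.093 0.13 ]
1824 [322.466 258.715] [ 505.998 -339.253] [113.256  59.742] -36.30613708496094
552 [251.49  170.752] [ 444.548 -220.375] [72.398  6.975] 79.92485046386719
166 [241.806  99.269] [ 447.377 -150.312] [28.924  4.622] 79.81348419189453
114 [241.55 208.  ] [ 428.05  -255.733] [30.568  3.077] 79.55654907226562
or 420 259 300 297 313
or 382 120 145 0 17
or 106 246 293 273 276
or 19 405 413 168 175
MOVE [  5.7   3.7 124.8] yaw 0.28
```

```bash
python3 - <<'E'
from h import *
yaw=np.radians(-10.2);ex=np.array([np.cos(yaw),np.sin(yaw),0]);ey=np.array([-ex[1],ex[0],0]);C=np.array([444.5,-220.3,0])+70*ex
def plane(T,p,yb=-170):
    o,d=wray(T,p);t=(yb-(o-C)@ey)/(d@ey);q=o+t*d-C;return q@ex,q[2]
def om(f,c): 
    H=cv2.cvtColor(cv2.imread(f),cv2.COLOR_BGR2HSV).astype(int);m=((H[...,0]<18)&(H[...,1]>165)&(H[...,2]>140));k=np.zeros_like(m);k[c[0]:c[1],c[2]:c[3]]=1;return big(m&k)[0]
rays=[]
for f,n,c in(("pics/w2.png","w2.npy",(120,215,20,66)),("pics/w6.png","w6.npy",(110,215,140,172)),("pics/w10.png","w10.npy",(290,320,250,305))):
    T=np.load(n);q=om(f,c);e=cv2.morphologyEx(q,cv2.MORPH_OPEN,cv2.getStructuringElement(cv2.MORPH_ELLIPSE,(9,9)))
    if not e.any(): print("noopen");continue
    e=cv2.dilate(e,np.ones((1,1)));ys,xs=np.nonzero(e);p=(xs.mean(),ys.mean());x,z=plane(T,p)
    print(f,p,e.sum(),x,z,"ang",np.arctan2(z-75,75-x),"r",np.hypot(z-75,75-x));rays.append(wray(T,p))
o=ray("top",(384.9,248.2));s=ray("scene",(94.6,201.2));rays+= [o,s]
A=sum(np.eye(3)-np.outer(d,d)/(d@d) for o,d in rays);b=sum((np.eye(3)-np.outer(d,d)/(d@d))@o for o,d in rays)
X=np.linalg.solve(A,b)-C;print("LS",X@ex,X@ey,X[2],np.arctan2(X[2]-75,75-X@ex),np.hypot(X[2]-75,75-X@ex))
E
```

```text
pics/w2.png (np.float64(43.32269938650307), np.float64(168.0355828220859)) 815 -19.595874143538225 113.90007903854195 ang 0.39014450316378274 r 102.28194148619264
pics/w6.png (np.float64(152.63139329805998), np.float64(148.26455026455025)) 567 -30.99112499911044 123.92034378892646 ang 0.43241837697683283 r 116.73610673225234
pics/w10.png (np.float64(279.4231738035264), np.float64(305.5743073047859)) 397 -34.616110823282305 117.33503128974104 ang 0.36856374803216185 r 117.50721946470122
LS -36.10089797703955 -167.38338746330695 126.64941194948443 0.4351651195239004 122.51967713813197
```

arm_command(
  targets=[
    [2,1,35,0],
    [4,3,70,0],
    [6,4,95,0],
    [6,4,112,0],
    [6,4,121,0],
    [6,4,125,0],
    [6,4,125,0],
  ],
)

```text
t: 23.58
tool_pos: [444.2, -220.9, 105.1]
orientation: [0.003, 0.767, 0.641, -0.027]
wrist_force: [0.7, -0.4, -0.2]
opening: 44.4
grasp_force: 0.0
```

arm_command(
  targets=[
    [0,0,0,0],
    [0,0,0,0],
    [0,0,0,0],
    [0,0,0,0],
    [0,0,0,0],
  ],
  jaw=0,
)

```text
t: 24.2
tool_pos: [444.0, -220.9, 104.8]
orientation: [0.003, 0.768, 0.64, -0.027]
wrist_force: [0.5, 0.1, -0.4]
opening: 0.0
grasp_force: 0.0
```

```bash
python3 - <<'E'
from h import *
yaw=np.radians(-10.2);ex=np.array([np.cos(yaw),np.sin(yaw),0]);ey=np.array([-ex[1],ex[0],0]);C=np.array([444.5,-220.3,0])+70*ex
def plane(r,yb=-170):
    o,d=r;t=(yb-(o-C)@ey)/(d@ey);q=o+t*d-C;return q@ex,q[2]
rays=[]
for f,n,c in(("pics/w2.png","w2.npy",(125,165,20,60)),("pics/w6.png","w6.npy",(112,150,138,165)),("pics/w10.png","w10.npy",(285,325,250,305)),("pics/top0.png","top",(236,258,378,395)),("pics/scene0.png","scene",(190,212,85,105))):
    a=cv2.imread(f).astype(int);m=(a[...,2]-a[...,0]>130)&(a[...,2]>160);k=np.zeros_like(m);k[c[0]:c[1],c[2]:c[3]]=1;q=big(m&k)[0]
    dt=cv2.distanceTransform(q,cv2.DIST_L2,5);y,x=np.nonzero(dt>=dt.max()-.6);p=(x.mean(),y.mean())
    ys,xs=np.nonzero(q);r=wray(np.load(n),p) if n.endswith("npy") else ray(n,p)
    X,Z=plane(r);print(f,np.round(p,1),dt.max(),q.sum(),(xs.min(),xs.max(),ys.min(),ys.max()),X,Z,"ang",np.arctan2(Z-75,75-X),"r",np.hypot(Z-75,75-X));rays.append(r)
A=sum(np.eye(3)-np.outer(d,d)/(d@d) for o,d in rays);b=sum((np.eye(3)-np.outer(d,d)/(d@d))@o for o,d in rays)
X=np.linalg.solve(A,b)-C;print("LS",X@ex,X@ey,X[2],np.arctan2(X[2]-75,75-X@ex),np.hypot(X[2]-75,75-X@ex))
E
```

```text
pics/w2.png [ 33.7 146.3] 7.3938 304 (np.int64(27), np.int64(44), np.int64(137), np.int64(164)) -47.79403553180797 126.57485744420916 ang 0.3976374236384514 r 133.18536361994666
pics/w6.png [148.2 130.2] 4.0 211 (np.int64(144), np.int64(154), np.int64(120), np.int64(149)) -49.9404883032671 138.1532332470424 ang 0.46801125194388626 r 139.99448734508857
pics/w10.png [267.5 307. ] 5.0 312 (np.int64(261), np.int64(300), np.int64(299), np.int64(313)) -49.36087966134058 120.03886935612627 ang 0.3474688126184867 r 132.2653701579542
pics/top0.png [385.5 246.3] 2.1969 47 (np.int64(383), np.int64(387), np.int64(236), np.int64(250)) -48.19107480444709 130.54299202045058 ang 0.42357605074528554 r 135.13350759178388
pics/scene0.png [ 95.2 203.4] 2.1969 50 (np.int64(92), np.int64(98), np.int64(198), np.int64(211)) 62.17916494759911 196.9766122865346 ang 1.4660718970207547 r 122.64855382898101
LS -47.92406661631255 -174.25653826581305 118.58015571861226 0.34070391903648994 130.42068902574522
```

The jaws report fully shut with no pad force, so I'll test the hold with a small lift.

arm_command(
  targets=[
    [0,0,-2,0],
    [0,0,-4,0],
    [0,0,-6,0],
    [0,0,-6,0],
  ],
)

```text
t: 24.7
tool_pos: [444.3, -220.7, 111.0]
orientation: [0.003, 0.768, 0.64, -0.027]
wrist_force: [-0.1, 0.5, -0.6]
opening: -0.3
grasp_force: 0.0
```

```bash
python3 - <<'E'
from h import *
s=ctrl.state();T=wpose(s);a=np.ascontiguousarray(ctrl.read_camera("wrist")[:,:,::-1]);cv2.imwrite("pics/w11.png",a)
print(s["wrist_force"],s["opening"],s["grasp_force"])
# where bar ends project now: dark runs along rows near the image centre columns
c=ctrl.calibration("wrist");K=c["K"]
def proj(X):
    p=np.linalg.inv(T@c["hand_eye"])@np.r_[X,1];p=p[:3];r=np.hypot(p[0],p[1]);th=np.arctan2(r,p[2]);return K[:2,2]+K[0,0]*th*p[:2]/r
u=np.array([np.cos(np.radians(79.7)),np.sin(np.radians(79.7)),0])
for t in(-35,-20,0,20,35): print(t,proj(np.array([444.5,-220.3,123])+t*u))
print("tip",proj(T[:3,3]),"grasp",proj(T[:3,3]-18.7*T[:3,2]))
for r in range(120,300,8): print(r,''.join('#' if x<60 else ('+' if x<130 else '.') for x in a[r,190:310:2].max(1)))
E
```

```text
[-0.111  0.478 -0.602] -0.25094889855007724 0.0
-35 [247.242 273.974]
-20 [247.186 254.165]
0 [247.11  225.047]
20 [247.032 192.918]
35 [246.976 167.053]
tip [247.544 217.385] grasp [247.474 229.5  ]
120 +...++.+++++++++++.+####....................................
128 ++....++++++++++++.+.++.....................................
136 ..+...+++.+++++++++...++....................................
144 ..++....+.++++++++++...+....................................
152 ....+...++++++++++++..++....................................
160 ....++...++.++++++++++.....######...........................
168 .....+...++.++++++++++....#######...........................
176 ......+...+.+++++++++++.++#######...........................
184 ....+.++....+++++++++++++########...........................
192 .....+.++...++.++++++++++########...........................
200 ........++...++++++++++++########...........................
208 .......+.+....+++++++++++########...........................
216 ..........+...+...+++++++########...........................
224 ....+..............+++++++++###+++++........................
232 .........+......++####++++++###+++++++++++..................
240 .............++#######++++++###++++++######+................
248 +++.........++#######+++++++###+++++++######+...............
256 ++++.......++###########+...###...+##########+..............
264 #++++....+######################################+.........##
272 ############################################################
280 ############################################################
288 ############################################################
296 ############################+++#############################
```

arm_command(
  targets=[
    [0,0,0,0],
    [0,0,0,0],
    [0,0,0,0],
    [0,0,0,0],
  ],
  jaw=60,
)

```text
t: 25.25
tool_pos: [444.2, -220.7, 110.8]
orientation: [0.003, 0.768, 0.64, -0.027]
wrist_force: [-0.2, -0.7, 0.5]
opening: 50.7
grasp_force: 0.0
```

```bash
cat > bar.py <<'E'
from h import *
s=ctrl.state();T=wpose(s);a=np.ascontiguousarray(ctrl.read_camera("wrist")[:,:,::-1]);print(s["tool_pos"],s["opening"],s["wrist_force"])
c=ctrl.calibration("wrist");K=c["K"]
def proj(X):
    p=np.linalg.inv(T@c["hand_eye"])@np.r_[X,1];p=p[:3];r=np.hypot(p[0],p[1]);th=np.arctan2(r,p[2]);return K[:2,2]+K[0,0]*th*p[:2]/r
u=np.array([np.cos(np.radians(79.7)),np.sin(np.radians(79.7)),0])
for z in(115,123,131): print(z,[proj(np.array([444.5,-220.3,z])+t*u).round(0) for t in(-35,0,35)])
for r in range(100,300,6): print(r,''.join('#' if x<60 else ('+' if x<130 else '.') for x in a[r,190:310:2].max(1)))
E
python3 bar.py
```

```text
[ 444.175 -220.716  110.759] 50.67795478434253 [-0.203 -0.74   0.544]
115 [array([248., 267.]), array([248., 220.]), array([248., 164.])]
123 [array([247., 274.]), array([247., 225.]), array([247., 167.])]
131 [array([247., 282.]), array([247., 231.]), array([247., 171.])]
100 ..+++++++++++++++..+####....................................
106 ..++++++++++++++++.+####....................................
112 +..++++++++++++++..+####....................................
118 +++.++++++++++++++.+####....................................
124 .+..++++++++++++++.++###....................................
130 ++...++.+++++++++++..+++....................................
136 .+++..++++++++++++++.+++....................................
142 ..++.++++.++++++++++..++....................................
148 ..+++..++..+++++++++++++....................................
154 ...+++.+++++++++++++++.+....................................
160 ....+....+++++++++++++.....+#####...........................
166 ..+.++..+.++++++++++++....+######+..........................
172 ...+.++...+++++++++++++..+#######+........
[... 683 characters left out ...]
.+.+..++++++###########.....................+#####
244 #####+.+...++++...+++############.....................######
250 #####+..+.........+++############.....................######
256 #####+...+...+..+.+++############.....................######
262 #####+........+.+...+############.....................######
268 ####+.....+.+.+++...+###########+......................#####
274 ###++++......++++....+###+######+.......................####
280 ##++++++.....+.++++...++.................................###
286 ##++++++++...++++.....++.................................+##
292 #+++++++++++.+..++++..+++.................................+#
298 ++++++++++++++++++.+++.++..................................+
```

The bar lies midway between the open fingers (columns 240–256), so I'll take it deeper in the jaws and watch the closing step by step.

arm_command(
  targets=[
    [0,0,5,0],
    [0,0,10,0],
    [0,0,13,0],
    [0,0,13,0],
  ],
)

```text
t: 25.8
tool_pos: [443.5, -221.2, 97.5]
orientation: [0.003, 0.768, 0.64, -0.027]
wrist_force: [0.1, -0.6, 0.1]
opening: 51.0
grasp_force: 0.0
```

arm_command(
  targets=[
    [0,0,0,0],
    [0,0,0,0],
  ],
  jaw=0,
)

```text
t: 26.05
tool_pos: [443.8, -221.2, 97.9]
orientation: [0.003, 0.768, 0.64, -0.027]
wrist_force: [-0.4, -0.4, 0.0]
opening: 15.5
grasp_force: 0.0
```

arm_command(
  targets=[
    [0,0,0,0],
  ],
)

```text
t: 26.18
tool_pos: [443.6, -221.2, 97.9]
orientation: [0.003, 0.768, 0.64, -0.027]
wrist_force: [-0.4, 0.3, 3.4]
opening: 0.4
grasp_force: 2.0
```

arm_command(
  targets=[
    [0,0,0,0],
  ],
)

```text
t: 26.3
tool_pos: [443.8, -221.3, 98.0]
orientation: [0.003, 0.768, 0.64, -0.027]
wrist_force: [-0.9, 0.6, 1.6]
opening: -0.0
grasp_force: 1.8
```

arm_command(
  targets=[
    [0,0,0,0],
  ],
)

```text
t: 26.42
tool_pos: [443.7, -221.2, 97.9]
orientation: [0.003, 0.768, 0.64, -0.027]
wrist_force: [-1.0, 0.6, 4.0]
opening: -0.4
grasp_force: 2.0
```

arm_command(
  targets=[
    [0,0,0,0],
  ],
)

```text
t: 26.55
tool_pos: [443.7, -221.2, 97.9]
orientation: [0.003, 0.768, 0.64, -0.027]
wrist_force: [-1.5, 0.9, 4.4]
opening: 0.1
grasp_force: 2.2
```

At the shut stop the pads only just touch the bar (2 N). Turning the tool about z makes the bar cross the pads obliquely, so the jaws grip before reaching their stop.

arm_command(
  targets=[
    [0,0,0,0],
    [0,0,0,0],
    [0,0,-2,7],
    [0,0,-2,14],
    [0,0,-2,14],
  ],
  jaw=45,
)

```text
t: 27.18
tool_pos: [443.7, -221.0, 99.7]
orientation: [0.006, 0.84, 0.542, -0.027]
wrist_force: [-0.4, -0.2, -0.3]
opening: 38.4
grasp_force: 0.0
```

arm_command(
  targets=[
    [0,0,0,0],
    [0,0,0,0],
    [0,0,0,0],
    [0,0,0,0],
    [0,0,0,0],
  ],
  jaw=0,
)

```text
t: 27.8
tool_pos: [443.8, -221.1, 99.8]
orientation: [0.006, 0.84, 0.542, -0.027]
wrist_force: [-0.3, 0.1, 0.6]
opening: -0.1
grasp_force: 0.0
```

```bash
cat > asc.py <<'E'
from h import *
def asc(a,r0,r1,c0,c1,st=2,sr=3):
    H=cv2.cvtColor(np.ascontiguousarray(a),cv2.COLOR_BGR2HSV).astype(int)
    for r in range(r0,r1,sr):
        o=''
        for c in range(c0,c1,st):
            h,s,v=H[r,c]
            o+='#' if v<60 else 'o' if h<18 and s>165 and v>200 else 'w' if s>80 and h<25 else '.' if v>180 and 18<h<45 and s>15 else 'G' if v>140 else 'g' if s<60 else 'y' if 18<=h<45 else '?'
        print(r,o)
E
python3 - <<'E'
from asc import *
a=ctrl.read_camera("wrist")[:,:,::-1];cv2.imwrite("pics/w12.png",a)
asc(a,140,290,190,310)
# bar height from w6 vs w10 vs top: centre lines
for n,f,win in(("w6.npy","pics/w6.png",(105,135,280,370)),("w10.npy","pics/w10.png",(120,225,230,275))):
    T=np.load(n);m=cv2.imread(f).max(2)<60;k=np.zeros_like(m);k[win[0]:win[1],win[2]:win[3]]=1;q=big(m&k)[0]
    for z in(93,108,123): print(n,z,*rect(np.array([wonz(T,p,z) for p in cnt(q)])))
E
```

```text
140 wwwwwwwwwwwwwww.............................................
143 wwwwwwwwwwwwwwww............................................
146 wwwwwwwwwwwwwwww............................................
149 wwwwwwwwwwwwwwwww...........................................
152 wwwwwwwwwwwwwwwww...........................................
155 wwwwwwwwwwwwwwwww...........................................
158 wwwwwwwwwwwwwwwwww..........................................
161 wwwwwwwwwwwwwwwwww....Gg#gg.................................
164 wwwwwwwwwwwwwwwwwww..g#####gG...............................
167 wwwwwwwwwwwwwwwwwww.G#######G...............................
170 wwwwwwwwwwwwwwwwwwwwy#######G...............................
173 wwwwwwwwwwwwwwwwwwww########G...............................
176 wwwwwwwwwwwwwwwwwwww########G...............................
179 wwwwwwwwwwwwwwwwwww########g................................
182 wwwwwwwwwwwwwwwwwww########g................................
185 wwwwwwwwwwwwwwwwww#########g................................
188 wwwwwwwwwwwwwwwwww#########g............................
[... 1838 characters left out ...]
###################################################
278 ############################################################
281 ############################################################
284 ############################################################
287 ############################################################
w6.npy 93 [ 444.792 -217.512] [80.237  8.621] 79.95890808105469
w6.npy 108 [ 443.818 -221.429] [76.335  8.202] 79.95892333984375
w6.npy 123 [ 442.843 -225.346] [72.433  7.782] 79.95893096923828
w10.npy 93 [ 442.521 -227.805] [79.084  7.623] 79.9245834350586
w10.npy 108 [ 443.52  -223.799] [75.215  7.25 ] 79.9245834350586
w10.npy 123 [ 444.519 -219.793] [71.346  6.877] 79.92457580566406
```

The bar still shows no contact although the jaws straddle it, so I'll probe sideways to learn where it sits between the fingers.

arm_command(
  targets=[
    [0,2,0,-7],
    [0,4,0,-14],
    [0,4,0,-14],
  ],
)

```text
t: 28.22
tool_pos: [447.5, -222.9, 99.7]
orientation: [0.003, 0.768, 0.64, -0.027]
wrist_force: [-0.5, -0.4, -0.3]
opening: 0.2
grasp_force: 0.0
```

arm_command(
  targets=[
    [0,-3,0,0],
    [0,-6,0,0],
    [0,-8,0,0],
    [0,-8,0,0],
  ],
)

```text
t: 28.72
tool_pos: [439.4, -221.3, 100.0]
orientation: [0.003, 0.768, 0.64, -0.027]
wrist_force: [0.3, 0.1, 0.4]
opening: -0.1
grasp_force: 0.0
```

No sideways contact either, and the only contact came from below at z≈98. So the physical tips sit about 30 mm behind the nominal TCP and were closing above the bar. I'll open and go down gradually, watching the force.

arm_command(
  targets=[
    [-1,3,0,0],
    [-1,3,0,0],
    [-1,3,0,0],
    [-1,3,5,0],
    [-1,3,10,0],
    [-1,3,12,0],
    [-1,3,12,0],
  ],
  jaw=50,
)

```text
t: 29.6
tool_pos: [441.7, -223.3, 87.7]
orientation: [0.003, 0.768, 0.64, -0.027]
wrist_force: [-0.0, 0.0, 0.9]
opening: 42.6
grasp_force: 0.0
```

arm_command(
  targets=[
    [0,0,3,0],
    [0,0,5,0],
    [0,0,8,0],
    [0,0,8,0],
  ],
)

```text
t: 30.1
tool_pos: [441.4, -223.6, 79.7]
orientation: [0.003, 0.768, 0.64, -0.027]
wrist_force: [1.1, 0.2, -0.1]
opening: 42.9
grasp_force: 0.0
```

arm_command(
  targets=[
    [0,0,0,0],
    [0,0,0,0],
    [0,0,0,0],
    [0,0,0,0],
  ],
  jaw=0,
)

```text
t: 30.6
tool_pos: [442.2, -223.8, 80.2]
orientation: [0.003, 0.768, 0.64, -0.027]
wrist_force: [4.7, -1.1, -0.9]
opening: 7.5
grasp_force: 58.5
```

The bar is gripped (7.5 mm, 58 N). I'll refine the marker angle from the line direction of the orange arm in the scene view.

```bash
cat > ang.py <<'E'
from h import *
yaw=np.radians(-10.2);ex=np.array([np.cos(yaw),np.sin(yaw),0]);ey=np.array([-ex[1],ex[0],0]);C=np.array([443.8,-221.8,0])+70*ex
c=ctrl.calibration("scene");W=np.linalg.inv(c["pose"])
def pr(X): p=c["K"]@(W@np.r_[X,1])[:3];return p[:2]/p[2]
def arm(t,r,y=-170): return C+ex*(75-r*np.cos(t))+ey*y+np.array([0,0,75+r*np.sin(t)])
E
python3 - <<'E'
from ang import *
a=np.mean([ctrl.read_camera("scene")[:,:,::-1].astype(float) for _ in range(4)],0)
np.save("sc.npy",a)
e=a[...,2]-a[...,0]; 
pts=[]
for r in range(206,244):
    row=e[r,84:116];b=np.median(row);w=np.clip(row-b-25,0,None)
    # background-subtracted centroid around the peak
    i=w.argmax();j=slice(max(i-3,0),i+4);pts.append((84+(w[j]*np.arange(32)[j]).sum()/w[j].sum(),r))
pts=np.array(pts);f=np.polyfit(pts[:,1],pts[:,0],1);res=pts[:,0]-np.polyval(f,pts[:,1]);k=abs(res)<1;f=np.polyfit(pts[k,1],pts[k,0],1)
print("slope dcol/drow",f[0],"rms",res[k].std(),k.sum(),"col@205,245",np.polyval(f,[205,245]))
for t in(.3,.35,.4,.45,.5):
    p,q=pr(arm(t,20)),pr(arm(t,119));print(t,(p[0]-q[0])/(p[1]-q[1]),"disc",pr(arm(t,130)).round(1),"hinge",pr(arm(t,0)).round(1))
E
```

```text
slope dcol/drow 0.2780122374815591 rms 0.0303705032404941 38 col@205,245 [ 95.603 106.724]
0.3 0.28212946841529757 disc [ 96.  204.3] hinge [109.4 251.7]
0.35 0.283659148923127 disc [ 95.5 202.7] hinge [109.4 251.7]
0.4 0.2851120200434505 disc [ 95.  201.3] hinge [109.4 251.7]
0.45 0.2865004919875392 disc [ 94.5 199.9] hinge [109.4 251.7]
0.5 0.2878352774841908 disc [ 94.1 198.6] hinge [109.4 251.7]
```

```bash
python3 - <<'E'
from ang import *
cw=ctrl.calibration("wrist");K=cw["K"]
def wp(T,X):
    p=(np.linalg.inv(T@cw["hand_eye"])@np.r_[X,1])[:3];r=np.hypot(p[0],p[1]);return K[:2,2]+K[0,0]*np.arctan2(r,p[2])*p[:2]/r
ct=ctrl.calibration("top");Wt=np.linalg.inv(ct["pose"])
def tp(X): p=ct["K"]@(Wt@np.r_[X,1])[:3];return p[:2]/p[2]
for t in(.3,.35,.4,.45,.5): print(t,*[wp(np.load(n),arm(t,130)).round(1) for n in("w2.npy","w6.npy","w10.npy")],tp(arm(t,130)).round(1))
from asc import asc
asc(cv2.imread("pics/w2.png"),134,168,22,56,1,1)
asc(cv2.imread("pics/w6.png"),116,150,138,170,1,1)
asc(cv2.imread("pics/w10.png"),294,318,252,305,1,1)
asc(cv2.imread("pics/scene0.png"),194,215,86,106,1,1)
E
```

```text
0.3 [ 39.2 143.2] [154.6 128.3] [267.1 304.5] [384.  246.9]
0.35 [ 36.3 145.7] [152.7 130.9] [268.9 307.7] [384.8 246.1]
0.4 [ 33.5 148.6] [150.7 133.9] [271.  310.9] [385.6 245.3]
0.45 [ 30.7 151.8] [148.7 137.4] [273.4 314.2] [386.5 244.3]
0.5 [ 27.9 155.3] [146.7 141.2] [276.1 317.4] [387.3 243.1]
134 wwwwwwwwwwwwwwwwwwwwwwwwwwwwwwwwww
135 wwwwwwwwwwwwwwwwwwwwwwwwwwwwwwwwww
136 wwwwwwwwwwwwwwwwwwwwwwwwwwwwwwwwww
137 wwwwwwwwwwwwwwwwwwwwwwwwwwwwwwwwww
138 wwwwwwwwooowwwwwwwwwwwwwwwwwwwwwww
139 wwwwwwwoooowwwwwwwwwwwwwwwwwwwwwww
140 wwwwwwwooowwwwwwwwwwwwwwwwwwwwwwww
141 wwwwwwoooowwwwwwwwwwwwwwwwwwwwwwww
142 wwwwwwoooowwwwwwwwwwwwwwwwwwwwwwww
143 wwwwwwooowwwwwwwwwwwwwwwwwwwwwwwww
144 wwwwwwooowwwwwwwwwwwwwwwwwwwwwwwww
145 wwwwwwooowwwwwwwwwwwwwwwwwwwwwwwww
146 wwwwwwooowwwwwwwwwwwwwwwwwwwwwwwww
147 wwwwwwooowwwwwwwwwwwwwwwwwwwwwwwww
148 wwwwwwooowwwwwwwwwwwwwwwwwwwwwwwww
149 wwwwwwoooowwwwwwwwwwwwwwwwwwwwwwww
150 wwwwwwoooowwwwwwwwwwwwwwwwwwwwwwww
151 wwwwwwoooowwwwwwwwwwwwwwwwwwwwwwww
152 wwwwwwwoooowwwwwwwwwwwwwwwwwwwwwww
153 wwwwwwwoooowwwwwwwwwwwwwwwwwwwwwww
154 wwwwwwwwooooww
[... 3002 characters left out ...]
#
315 wwwwww###############################################
316 #####################################################
317 #####################################################
194 wwwwwwwwwwwwwwwwwwww
195 wwwwwwwwwwwwwwwwwwww
196 wwwwwwwwwwwwwwwwwwww
197 wwwwwwwwwwwwwwwwwwww
198 wwwwwwwooowwwwwwwwww
199 wwwwwwoooowwwwwwwwww
200 wwwwwwwoooowwwwwwwww
201 wwwwwwwoooowwwwwwwww
202 wwwwwwwoooowwwwwwwww
203 wwwwwwwwooowwwwwwwww
204 wwwwwwwwooowwwwwwwww
205 wwwwwwwwwooowwwwwwww
206 wwwwwwwwwooowwwwwwww
207 wwwwwwwwwooowwwwwwww
208 wwwwwwwwwwoowwwwwwww
209 wwwwwwwwwwoowwwwwwww
210 wwwwwwwwwwooowwwwwww
211 wwwwwwwwwwooowwwwwww
212 wwwwwwwwwwwoowwwwwww
213 wwwwwwwwwwwooowwwwww
214 wwwwwwwwwwwooowwwwww
```

The disc centre in the four views gives a marker angle of ≈0.37 rad. Next: arc waypoints.

```bash
python3 - <<'E'
from ang import *
s=ctrl.state();T=wpose(s);print(s["tool_pos"],s["opening"],s["grasp_force"])
for t in np.linspace(0,.37,9)[1:]:
    d=ex*(-145*np.cos(t)+48*np.sin(t)+145)+np.array([0,0,145*np.sin(t)+48*np.cos(t)-48]);print(t.round(3),(T[:3,:3].T@d).round(1))
E
```

```text
[ 442.166 -223.761   80.167] 7.759484223212657 58.50550889968872
0.046 [-0.3  2.2 -6.7]
0.092 [ -0.6   4.7 -13.3]
0.139 [ -0.9   7.5 -19.8]
0.185 [ -1.2  10.5 -26.1]
0.231 [ -1.4  13.9 -32.3]
0.277 [ -1.7  17.6 -38.4]
0.324 [ -2.   21.5 -44.2]
0.37 [ -2.2  25.7 -49.9]
```

arm_command(
  targets=[
    [0,0.5,-2,0],
    [-0.3,2.2,-6.7,0],
    [-0.5,3.5,-10,0],
    [-0.6,4.7,-13.3,0],
    [-0.7,6,-16.5,0],
    [-0.9,7.5,-19.8,0],
    [-0.9,7.5,-19.8,0],
  ],
)

```text
t: 31.68
tool_pos: [449.5, -225.1, 99.3]
orientation: [0.003, 0.768, 0.64, -0.027]
wrist_force: [4.0, -2.6, -7.5]
opening: 7.5
grasp_force: 58.4
```

```bash
python3 - <<'E'
from ang import *
s=ctrl.state();print(s["tool_pos"],s["opening"],s["grasp_force"],s["wrist_force"])
E
```

```text
[ 449.481 -225.099   99.349] 7.5387134684545405 58.43515455722809 [ 3.987 -2.593 -7.522]
```

The lid is following (−7.5 N). Continue the arc.

arm_command(
  targets=[
    [-0.2,1.5,-3,0],
    [-0.3,3,-6.3,0],
    [-0.5,6.4,-12.5,0],
    [-0.7,8,-15.5,0],
    [-0.8,10.1,-18.6,0],
    [-1.1,14,-24.4,0],
    [-1.3,18.2,-30.1,0],
    [-1.3,18.2,-30.1,0],
  ],
)

```text
t: 32.67
tool_pos: [467.6, -228.4, 129.3]
orientation: [0.002, 0.768, 0.64, -0.028]
wrist_force: [-6.7, -1.3, -5.6]
opening: 7.3
grasp_force: 58.8
```

arm_command(
  targets=[
    [0,0,0,0],
    [0,0,0,0],
    [0,0,0,0],
  ],
)

```text
t: 33.05
tool_pos: [467.3, -228.4, 129.0]
orientation: [0.002, 0.768, 0.64, -0.028]
wrist_force: [-6.9, 0.4, -5.2]
opening: 8.0
grasp_force: 58.8
```

```bash
python3 - <<'E'
from ang import *
s=ctrl.state();print(s["tool_pos"],s["opening"],s["grasp_force"],s["wrist_force"])
d=s["tool_pos"]-np.array([442.17,-223.76,80.17]);from scipy.optimize import least_squares as L
f=lambda t:np.array([-145*np.cos(t[0])+48*np.sin(t[0])+145-d@ex,145*np.sin(t[0])+48*np.cos(t[0])-48-d[2]]);r=L(f,[.3]);print("theta",r.x,r.fun)
a=ctrl.read_camera("scene")[:,:,::-1];t=ctrl.read_camera("top")[:,:,::-1];cv2.imwrite("pics/s13.png",a);cv2.imwrite("pics/t13.png",t)
# lid -y side front top corner in scene for theta: lid edge y=-140, r=150 bottom / top +8
for th in(.3,.35,.4,.45):
    X=C+ex*(75-150*np.cos(th)+8*np.sin(th))+ey*(-140)+np.array([0,0,75+150*np.sin(th)+8*np.cos(th)]);print(th,pr(X).round(1))
from asc import asc
asc(a,180,240,86,160,1,2)
E
```

```text
[ 467.337 -228.379  128.994] 7.992708829305604 58.780558705329895 [-6.88   0.353 -5.239]
theta [0.362] [ 0.774 -0.627]
0.3 [106.9 192. ]
0.35 [106.4 190.3]
0.4 [106.  188.6]
0.45 [105.6 187.1]
180 wwwwwwwwwwwwwwwwwwwwwwwwwwwwwwwwwwwwwwwwwwwwwwwwwwwwwwww...........yyG....
182 wwwwwwwwwwwwwwwwwwwwwwwwwwwwwwwwwwwwwwwwwwwwwwwww.........................
184 wwwwwwwwwwwwwwwwwwwwwwwwwwwwwwwwwwwwwwwww.................................
186 wwwwwwwwwwwwwwwwwwwwwwwwwwwwwwwww.........................................
188 wwwwwwwwwwwwwwwwwwwwwwwww.................................................
190 wwwwwwwwwwwwwwwwwwww......................................................
192 wwwwwwwwwwwwwwwwwwww......................................................
194 wwwwwwwwwwwwwwwwwwwww.....................................................
196 wwwwwwwwwwwwwwwwwwwwww....................................................
198 wwwwwwwooowwwwwwwwwwww....................................................
200 wwwwwwwoooowwwwwwwwwwww...................................................
202 wwwwwwwoooowwwwwwwwwwww...........
[... 762 characters left out ...]
wwwwwwwwoowwwwwwwwwwwww.............................................
224 wwwwwwwwwwwwwwooowwwwwwwwwwwww............................................
226 wwwwwwwwwwwwwwwoowwwwwwwwwwwwww...........................................
228 wwwwwwwwwwwwwwwooowwwwwwwwwwwww...........................................
230 wwwwwwwwwwwwwwwwoowwwwwwwwwwwwww..........................................
232 wwwwwwwwwwwwwwwwooowwwwwwwwwwwww..........................................
234 wwwwwwwwwwwwwwwwwooowwwwwwwwwwwww.........................................
236 wwwwwwwwwwwwwwwwwooowwwwwwwwwwwwww........................................
238 wwwwwwwwwwwwwwwwwwooowwwwwwwwwwwww....................................wwww
```

The lid corner in the scene (106,189.5) gives ≈0.37 rad, and the tool displacement gives 0.36. Both match the marker at ≈0.37, and the arm is still. Handing in.

```bash
python3 -c "
from plant import ctrl
print(ctrl.sign_off())"
```

```text
the job is handed in; nothing more can be done
None
```

I parked the silver railcar on track A and the blue on track B, level with the red one. I handed in while holding the lid by its handle at about 0.37 rad, my estimate of the marker's angle (readings ranged 0.34–0.42); no verdict came back.

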